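Set the tilting table and counter-hold its pivot bolt while the nut is run up

TASK

First tilt the steel table of the tilting drill table until its pointer stands at the red marker on the scale arc. Then reach down into the narrow gap behind the pivot bracket, grip the hidden hexagon bolt head and hold it from turning, so that the slowly turning nut runner at the front can run the nut home and lock that setting. Finish while still gripping the bolt head, with the nut fully home, the bolt at a standstill and the table still at the marker; leave the tools and the box lying on the bench alone.

Things in the scene. Friction and masses are not known exactly. Their poses are not given: they have to be found in the camera images.
- angle_table: Blue-green casting of the tilting drill table, fixed to the bench. Origin on the bench under the pivot, in the plane of the pivot bracket's front face; +x away from the robot, +y to its left, z up. Pivot axis along x at z = 100 mm. Bracket plate x 0 to 12 mm, top z 122; rear cheek x 70 to 82, top z 116; both y -38 to 38 at the top. Aluminium scale arc at x -108, y 125 to 165, z 75 to 200
- table (a joint): Tilt of the steel table about the pivot axis, rad; 0 = level, positive = left (+y) end up; range -0.35 to 0.35. Starts with the right end up. Stiff: it stays where it is left and turns when an end is pressed down with about 6 N or more. Top 250 mm long (y -125 to 125 mm), 100 mm deep (x -104 to -4), its upper face 42 mm above the pivot axis when level
- table_left_end (a point): Point on the table's upper face near its left end, at (-55, 105, 42) mm from the pivot in the table's own frame (axes those of angle_table when level); press here to lower the left end. Axes: the table's
- table_right_end (a point): The same near the right end, at (-55, -105, 42) mm from the pivot; press here to lower the right end, which raises the pointer. Axes: the table's
- table_pointer (a point): Tip of the dark pointer at the left front corner of the table, at (-112, 155, 36) mm from the pivot in the table's frame; moves over the scale arc
- marker (a joint): Setting of the red marker that rides on the scale arc, rad, on the same scale as table: the pointer is at the marker when the two joint values are equal. The marker is stiff and stays where it was set; 0.05 to 0.28 at the start
- marker_tip (a point): Point where the pointer's tip (table_pointer) must come to; the two points' axes are parallel then
- bolt_head (a point): Centre of the hidden bolt head in the gap: steel hexagon, 30 mm across flats, 16 mm thick (x 33 to 49 mm in angle_table), on the pivot axis, 100 mm above the bench. Its x is the bolt's axis, its +-y faces are flats. It turns with the nut at about 2 rad/s until held. Closing fingers on it along y of angle_table stops it; 20 N of grip or more holds it
- bolt: The pivot bolt that carries the bolt head, along x of angle_table; origin on the pivot axis in the plane of the bracket's front face, 41 mm in front of (towards -x from) bolt_head; axes as the head's
- runner (a joint): Angle of the spindle of the orange nut runner and of the nut, rad, growing while they turn (clockwise seen from the robot). It gives only 0.25 N m and stalls when the nut is home and the bolt held. The runner lies in front of the bracket along x of angle_table at y = 0, x -251 to -77 mm, top 130 mm above the bench
- nut (a joint): Travel of the nut along the bolt, m: 0 = slack (start), 0.004 = home, fully up against the table's web. It advances only while the bolt head is held from turning, in about 5 s; it does not come back
- screwdriver_0: Red screwdriver lying at the right, 198 mm long; leave alone
- screwdriver_2: Blue screwdriver at the right, 218 mm long; leave alone
- white_box: White carton at the right, 55x90x40 mm; leave alone
- pliers: Blue pliers at the left, 177 mm long; leave alone
- tape_measure: Yellow tape measure at the right front, 33x81x64 mm; leave alone
- gap (a point): Middle of the gap between bracket and rear cheek, on the pivot axis, 41 mm behind the bracket's front face. The gap is 58 mm wide along x of angle_table (x 12 to 70 mm), open above and at both sides above z = 40 mm. A round spacer, 28 mm in diameter, stands on the back of the bracket to x = 31 mm, in front of the bolt head. Axes as angle_table

How it is judged (in metres and radians):
On the way, in this order (a step that is already met when the one before it is completed fails the run):
1. the table is set to the marker (within 0.045 rad), the nut still slack (angle between the y axis of table_pointer and the y axis of marker_tip, either way round below 0.045 rad and value of joint nut below 0.001 m), for 0.2 s.
2. the bolt head is gripped while the nut is still travelling (contact force between the fingers and bolt above 5 N and value of joint nut below 0.0033 m), for 0.2 s.
At the end, for the whole second after the job is handed in: The fingers grip the bolt head (contact force over 5 N), the nut is home (nut over 3.6 mm), the runner and with it the bolt stand still (under 0.1 rad/s), and the table is within 0.045 rad of the marker's setting (contact force between the fingers and bolt above 5 N and value of joint nut above 0.0036 m and velocity of joint runner between -0.1 and 0.1 rad/s and angle between the y axis of table_pointer and the y axis of marker_tip, either way round below 0.045 rad); the arm keeps its last pose, push and grip.
It fails at once if a tool or box lying on the bench is moved by more than 20 mm (distance of any of screwdriver_0, screwdriver_2, white_box, pliers, tape_measure from where it was at the start of the episode above 0.02 m).
It also fails if it takes over 45 s, if anything falls off the work surface, if the arm or the gripper's body presses on something with over 40 N, if the wrist force passes 120 N, or if a joint passes its speed limit or range.

ROBOT

A 6-joint arm with a two-finger parallel gripper is mounted at the origin on a cart in front of the work surface, level with it; the furniture and walls round the work are solid. World frame = base frame: x ahead of the robot, y to its left, z up, the work surface at z = 0. Lengths are in m, angles in degrees, forces in N, time in s.
With the tool pointing down it reaches from about 0.375 to 0.9 m from the base axis. Payload 3.1 kg.
Tool frame: the origin (TCP) lies at the very end of the fingers, on their centre line; the grasp point (between the pads) lies 19 mm behind it; z points along the fingers, y is the line along which they close (so a half turn about z gives the same grasp; the last joint's range is limited). The gripper opens to 87 mm and grips with 3 to 60 N. Pads are 19 mm wide; open, the fingers measure 117 mm over their backs; the gripper's body (75 mm by 190 mm) begins 51 mm behind the grasp point.
Start: joints at [62.997, 30.224, 82.088, -0, 67.689, -10.227], TCP at [0.18, 0.598, 0.195] pointing down, gripper open.
Joint ranges: [-176.69, 176.69], [-43.24, 126.21], [12.49, 139.97], [-82, 262], [0, 151.66], [-163.58, 163.58]. Speed limits (degrees/s): [159.86, 159.86, 180, 180, 180, 180].

INTERFACE

Orientations are given as a 3x3 rotation matrix whose columns are the frame's x, y, z axes.
In Python, from rig import * gives the robot as it stands.
- The arm moves only by the tool jog_arm, never from a script. Its arguments are lists of equal length, an entry for each row: "delta_pos": the shift along the world's x, y, z in cm, a list of three; "turn": the turn about the world's z in degrees; "grip": the closure, from 0 (fully open) to 1 (shut). In form: {"delta_pos": [[x, y, z], ...], "turn": [turn, ...], "grip": [grip, ...]}. A call has 1 to 12 rows; each row is the pose to reach, as a shift and turn from the pose commanded when the call began; what a row does not reach only later rows make up. A row lasts 1/8 s, in which the tool goes at most 62.5 mm and 10.7 degrees, less where a joint would pass 70% of its speed; a pose out of reach is approached as far as the arm can. A call with a gripper value outside its range is refused whole. The fingers move at their own pace and stop on an object; the grip force is fixed at half the most. Time passes only in rows, so rows that repeat a pose let the fingers close. It gives the time, the measured TCP pose, the force, the opening and the grip force at its end, in the units of the state.
- read_state(): the state, without advancing time (a new reading comes with each control period).
- capture(name): name is "scene" or "top" or "wrist"; returns a dict with "color" (384x512x3 uint8, blue, green, red), "fovy" (degrees; the focal length in pixels is half the picture's height over the tangent of half this angle, whatever the lens; pixels are square), "cx", "cy" (the principal point, pixels), "k1" (the pictures are not rectified: a ray, as slopes to the right and down, at radius r is drawn at 1 + k1 r^2 times it, then the intrinsics apply), "camera_from_world" (4x4, takes a point from world to camera coordinates). Camera axes: x right, y up, looking along -z (the intrinsics and any distortion apply to the point x, -y, -z); pixel columns grow to the right and rows downward; lengths in m; the calibration is good to about 2 mm. A picture is of the moment at which its call begins. There is no depth.
- hand_in(): hands the job in; it is judged then, once.
The state is a dict: "time_s": time; "joint_positions": joint angles; "qvel": joint speeds; "tau": joint torques, N m; "position": TCP position; "tcp_rot": TCP orientation; "force": force on the tool from outside, world axes, zero at the start; "moment": the same for the moment, N m; "opening": opening from 0.0 (shut) to 1.0 (fully open); "grasp_force": force on a finger pad.
Only numpy, scipy, OpenCV 4.12 (cv2) and the standard library are available. Lean on these libraries where they do the work, as an engineer would, in place of code of your own. Each camera call takes 0.05 s, during which the arm holds its last target. There are 200 camera calls.

## Working session

There is one attempt and no reset: what is moved stays moved. The work goes in short steps, Python scripts to look and compute and a tool call to move; the robot and the scene stay as the last step left them, time stands still between calls to the robot, and variables do not carry over. Pictures are saved under pics/ and viewed, at most 10 in all, crops included, and the job is handed in when it is done.

Besides the shell and the picture viewer there is one more tool, called after "Call:" as a command line: name --pt "numbers of a row" for each row, then --argument value for the rest. jog_arm: Moves the arm, as the interface text tells. Its arguments: {"type":"object","properties":{"delta_pos":{"type":"array"},"turn":{"type":"array"},"grip":{"type":"array"}},"required":["delta_pos","turn","grip"]}

```bash
mkdir -p pics; ls
cat > h.py <<'E'
from rig import *
import numpy as np, cv2
def snap(n,f):
    c=capture(n); cv2.imwrite('pics/'+f+'.png',c['color']); 
    import pickle; pickle.dump(c,open('pics/'+f+'.pkl','wb')); return c
def load(f):
    import pickle; return pickle.load(open('pics/'+f+'.pkl','rb'))
def K(c):
    f=c['color'].shape[0]/2/np.tan(np.radians(c['fovy']/2)); return np.array([[f,0,c['cx']],[0,f,c['cy']],[0,0,1.]])
def proj(c,P):
    P=np.atleast_2d(P); T=np.array(c['camera_from_world']); q=P@T[:3,:3].T+T[:3,3]
    s=np.c_[q[:,0],-q[:,1]]/-q[:,2:3]; s=s*(1+c['k1']*(s**2).sum(1,keepdims=True)); k=K(c)
    return s*k[0,0]+[k[0,2],k[1,2]]
def ray(c,uv):
    k=K(c); s=cv2.undistortPoints(np.array(uv,float).reshape(-1,1,2),k,np.array([c['k1'],0,0,0.])).reshape(-1,2)
    T=np.array(c['camera_from_world']); d=np.c_[s[:,0],-s[:,1],-np.ones(len(s))]@T[:3,:3]
    return -T[:3,:3].T@T[:3,3],d
def atz(c,uv,z):
    o,d=ray(c,uv); return o+d*((z-o[2])/d[:,2:3])
E
python3 - <<'E'
from h import *
a=snap('scene','s0');b=snap('top','t0')
for c in(a,b): print(c['fovy'],c['k1'],c['cx'],c['cy'],np.round(c['camera_from_world'],3).tolist())
for n in('s0','t0'):
    im=cv2.imread(f'pics/{n}.png'); cv2.imwrite(f'pics/{n}b.png',cv2.resize(im,(800,600),interpolation=cv2.INTER_CUBIC))
E
```

```text
pics
43.26378355485169 -0.032087513020417395 260.8455704208649 187.86156505826372 [[0.525, -0.851, -0.014, -0.298], [0.601, 0.359, 0.714, -0.354], [-0.602, -0.383, 0.7, -1.39], [0.0, 0.0, 0.0, 1.0]]
44.19058958519042 0.06251422084708892 251.98267353869102 195.21056415744633 [[-0.025, -1.0, 0.002, -0.051], [0.996, -0.025, 0.091, -0.478], [-0.091, 0.004, 0.996, -1.476], [0.0, 0.0, 0.0, 1.0]]
```

View pics/s0b.png

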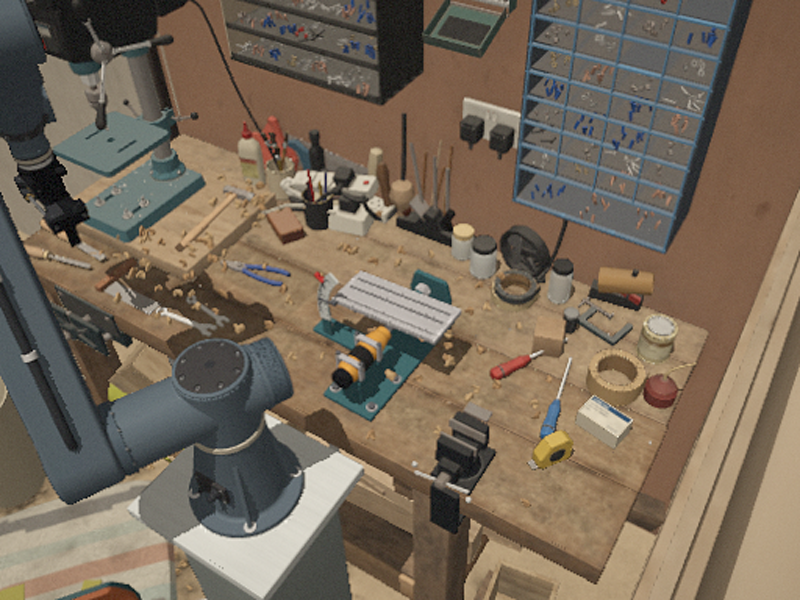

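View pics/t0b.png

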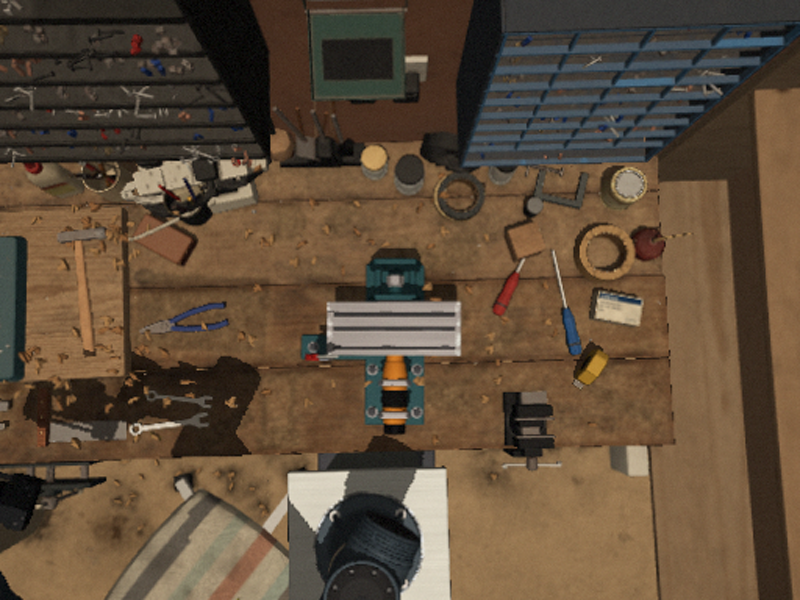

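The scene view shows the fixture at about (390,320) of the 800-px picture, with the marker at upper left (320,278). In the top view the table spans (328..460, 303..355) and the gap is near (395,280). I'll enlarge both.

Run:
```python
from h import *
a=load('s0')['color'][165:265,195:300]; b=load('t0')['color'][155:280,185:305]
A=cv2.resize(a,None,fx=7.5,fy=6,interpolation=cv2.INTER_CUBIC)
cv2.imwrite('pics/sc.png',cv2.resize(a,None,fx=6,fy=6,interpolation=cv2.INTER_CUBIC))
cv2.imwrite('pics/tc.png',cv2.resize(b,None,fx=4.8,fy=4.8,interpolation=cv2.INTER_CUBIC))
```

```text
(no output)
```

View pics/sc.png

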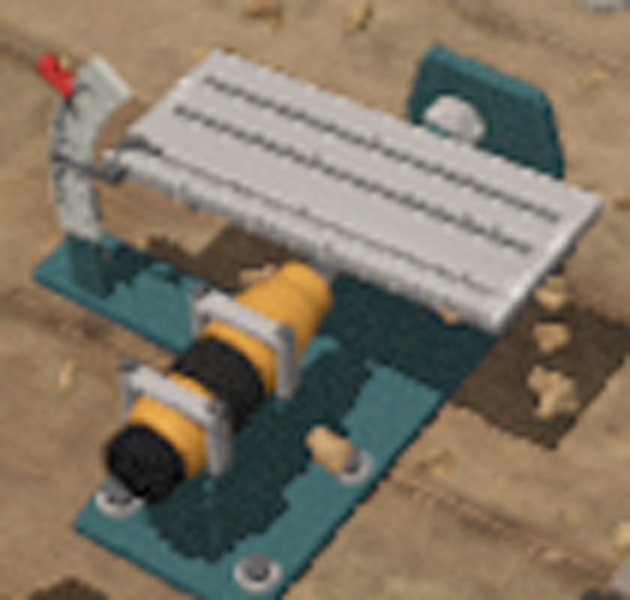

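View pics/tc.png

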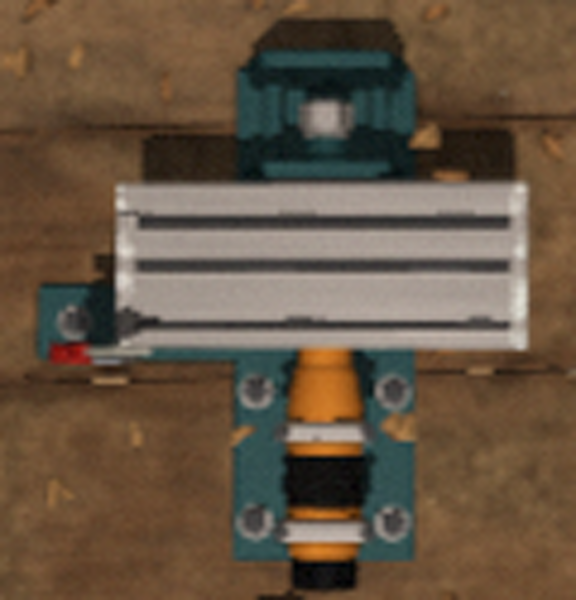

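Scene crop: table corners at (218,52), (600,200), (500,328) and (105,160); red marker from (38,57) to (72,95). Top crop: corners at (118,183), (527,183), (524,347) and (117,345); red from (50,345) to (88,362).

```bash
cat > fit.py <<'E'
from h import *
from scipy.optimize import least_squares
s,t=load('s0'),load('t0')
S=lambda p:(np.array(p,float)+.5)/6-.5+[195,165]
T=lambda p:(np.array(p,float)+.5)/4.8-.5+[185,155]
C=np.array([[-4,125,42],[-4,-125,42],[-104,-125,42],[-104,125,42]])/1e3
def tab(P,v,q):
    P=np.atleast_2d(P); y=P[:,1]*np.cos(q)-P[:,2]*np.sin(q); z=P[:,1]*np.sin(q)+P[:,2]*np.cos(q)+.1
    return fix(np.c_[P[:,0],y,z],v)
def fix(P,v):
    P=np.atleast_2d(P); c,n=np.cos(v[2]),np.sin(v[2])
    return np.c_[v[0]+c*P[:,0]-n*P[:,1],v[1]+n*P[:,0]+c*P[:,1],P[:,2]]
sp=S([[218,52],[602,200],[500,325],[105,158]]); tp=T([[118,183],[527,183],[526,347],[117,347]])
E
python3 - <<'E'
from fit import *
f=lambda v:np.r_[proj(s,tab(C,v,v[3]))-sp,proj(t,tab(C,v,v[3]))-tp].ravel()
r=least_squares(f,[.55,0,0,-.2]); v=r.x; print(v,np.round(r.fun.reshape(-1,2),1).tolist())
np.save('v.npy',v)
M=[-.112,.155,.036]
for q in [v[3],.05,.1,.15,.2,.25,.3]:
    print(round(q,3),((proj(s,tab(M,v,q))-[195,165])*6+2.5).round(0),((proj(t,tab(M,v,q))-[185,155])*4.8+1.9).round(0))
# back bracket check: cheek top corners
B=np.array([[70,38,116],[70,-38,116],[82,38,116],[82,-38,116],[0,38,122],[12,38,122]])/1e3
print(((proj(s,fix(B,v))-[195,165])*6+2.5).round(0).tolist(),((proj(t,fix(B,v))-[185,155])*4.8+1.9).round(0).tolist())
print(read_state()['time_s'], read_state()['tcp_rot'])
E
```

```text
[ 0.47750925 -0.06563749 -0.03325797 -0.07800091] [[-0.9, -0.3], [-0.1, 0.0], [-0.3, -0.6], [-0.5, -0.1], [0.2, -0.2], [0.6, -0.2], [0.9, 0.3], [-0.1, -0.2]]
-0.078 [[ 51. 156.]] [[ 69. 359.]]
0.05 [[ 54. 133.]] [[ 73. 358.]]
0.1 [[ 56. 124.]] [[ 75. 358.]]
0.15 [[ 59. 116.]] [[ 79. 358.]]
0.2 [[ 62. 108.]] [[ 83. 358.]]
0.25 [[ 66. 101.]] [[ 87. 358.]]
0.3 [[71. 94.]] [[ 93. 357.]]
[[422.0, 55.0], [538.0, 106.0], [434.0, 43.0], [549.0, 93.0], [351.0, 120.0], [364.0, 108.0]] [[268.0, 67.0], [390.0, 68.0], [268.0, 48.0], [391.0, 49.0], [267.0, 178.0], [267.0, 159.0]]
0.1 [[-9.57447799e-01  2.88605045e-01 -9.17033786e-04]
 [ 2.88606270e-01  9.57446221e-01 -1.77617675e-03]
 [ 3.65396962e-04 -1.96525822e-03 -9.99998002e-01]]
```

Run:
```python
from fit import *
v=np.load('v.npy')
for q in (.15,.2,.25,.3):
  for k in (.95,1,1.1,1.2):
    P=[-.112,.155*k,.036*k]; print(q,k,((proj(s,tab(P,v,q))-[195,165])*6+2.5).round(0)[0],((proj(t,tab(P,v,q))-[185,155])*4.8+1.9).round(0)[0])
R=tab([[-.055,-.105,.042],[0,0,0]],v,v[3]); print(R, fix([[.041,0,.1]],v))
st=read_state();w=snap('wrist','w0'); print(st['position'], np.round(np.linalg.inv(w['camera_from_world']),3).tolist(), w['fovy'])
im=s['color'][165:205,193:225]; hsv=cv2.cvtColor(im,cv2.COLOR_BGR2HSV); m=((hsv[...,0]<8)|(hsv[...,0]>172))&(hsv[...,1]>150)
yy,xx=np.nonzero(m);print('red scene',list(zip((xx+193).tolist(),(yy+165).tolist())))
im=t['color'][215:240,185:215]; hsv=cv2.cvtColor(im,cv2.COLOR_BGR2HSV); m=((hsv[...,0]<8)|(hsv[...,0]>172))&(hsv[...,1]>150)
yy,xx=np.nonzero(m);print('red top',list(zip((xx+185).tolist(),(yy+215).tolist())))
```

```text
0.15 0.95 [ 70. 125.] [ 92. 358.]
0.15 1 [ 59. 116.] [ 79. 358.]
0.15 1.1 [36. 98.] [ 53. 358.]
0.15 1.2 [13. 79.] [ 26. 357.]
0.2 0.95 [ 74. 118.] [ 95. 358.]
0.2 1 [ 62. 108.] [ 83. 358.]
0.2 1.1 [39. 89.] [ 57. 357.]
0.2 1.2 [17. 70.] [ 31. 357.]
0.25 0.95 [ 77. 111.] [100. 358.]
0.25 1 [ 66. 101.] [ 87. 358.]
0.25 1.1 [44. 81.] [ 62. 357.]
0.25 1.2 [21. 61.] [ 36. 357.]
0.3 0.95 [ 82. 105.] [105. 358.]
0.3 1 [71. 94.] [ 93. 357.]
0.3 1.1 [48. 73.] [ 68. 357.]
0.3 1.2 [26. 52.] [ 42. 357.]
[[ 0.41916766 -0.16516059  0.15005409]
 [ 0.47750925 -0.06563749  0.1       ]] [[ 0.51848657 -0.06700081  0.1       ]]
[0.18002845 0.59775606 0.19445311] [[0.288, -0.92, -0.266, 0.107], [0.958, 0.276, 0.082, 0.622], [-0.003, -0.278, 0.961, 0.383], [0.0, 0.0, 0.0, 1.0]] 58.86517376356717
red scene [(202, 174), (203, 174), (201, 175), (202, 175), (203, 175), (204, 175), (201, 176), (202, 176), (203, 176), (204, 176), (202, 177), (203, 177), (204, 177), (205, 177), (206, 177), (203, 178), (204, 178), (205, 178), (204, 179), (205, 179), (206, 179), (205, 180), (206, 180)]
red top [(200, 226), (201, 226), (202, 226), (196, 227), (197, 227), (198, 227), (199, 227), (200, 227), (201, 227), (202, 227), (196, 228), (197, 228), (198, 228), (199, 228), (200, 228), (201, 228), (195, 229), (196, 229), (197, 229), (198, 229), (199, 229), (200, 229), (201, 229), (202, 229), (203, 229), (195, 230), (196, 230), (197, 230), (198, 230), (199, 230), (200, 230), (201, 230), (202, 230), (203, 230)]
```

Call:
jog_arm --pt "0 0 6" --pt "5 -4 8" --pt "10 -10 8" --pt "14 -16 8" --pt "18 -21 8" --pt "21 -27 7" --pt "24 -33 6" --pt "24 -34 5" --pt "24 -34 5" --turn '[2,4,6,8,10,12,14,15,15]' --grip '[1,1,1,1,1,1,1,1,1]'

```text
time_s: 1.27
position: [0.4206, 0.2553, 0.2441]
tcp_rot: [[-0.999, 0.037, -0.003], [0.037, 0.999, -0.002], [0.003, -0.002, -1.0]]
force: [0.2, 0.5, 0.3]
opening: 0.066
grasp_force: 0.0
```

Run:
```python
from fit import *
v=np.load('v.npy'); w=snap('wrist','w1'); st=read_state(); print(st['time_s'],st['position'],st['force'])
M=[-.112,.155,.036]
for q in (v[3],.2,.24,.28,.32): print(q,proj(w,tab(M,v,q))[0].round(1))
u=proj(w,tab(M,v,.2))[0].astype(int); x0=int(np.clip(u[0]-60,0,392));y0=int(np.clip(u[1]-50,0,284));print(x0,y0)
cv2.imwrite('pics/w1c.png',cv2.resize(w['color'][y0:y0+100,x0:x0+120],None,fx=6,fy=6,interpolation=cv2.INTER_CUBIC))
```

```text
1.325 [0.42041116 0.25707102 0.24478471] [ 0.13564302  0.46776873 -0.16124087]
-0.07800091046276689 [ 78.4 131. ]
0.2 [ 37.1 137. ]
0.24 [ 29.3 138. ]
0.28 [ 21. 139.]
0.32 [ 12.3 140.1]
0 87
```

View pics/w1c.png

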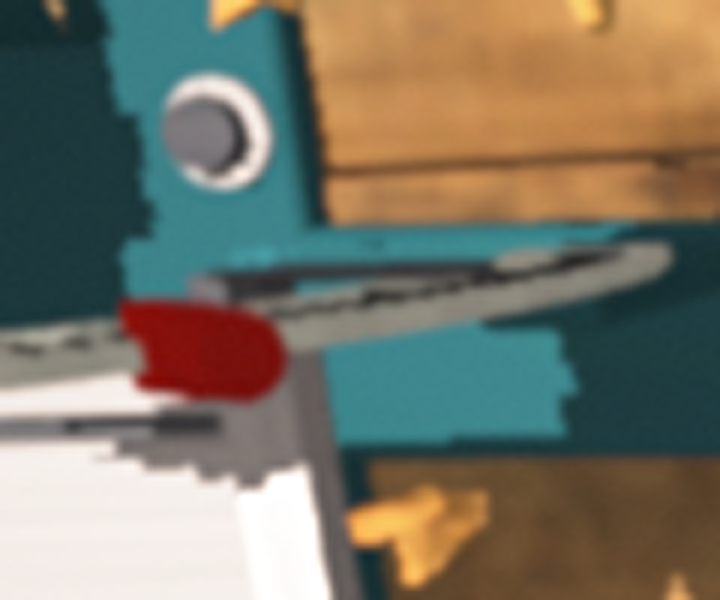

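The wrist crop shows the marker spanning x 120–287 and y 300–400, with its inner tip at about (120,300). That gives m≈0.28. The dark pointer tip is near (495,268). I'll go over and press next.

Call:
jog_arm --pt "0 -6 2" --pt "0 -12 2" --pt "0 -18 2" --pt "0 -24 2" --pt "0 -30 2" --pt "0 -36 2" --pt "0 -41 0" --pt "0 -42.8 -4" --pt "0 -42.8 -7.5" --pt "0 -42.8 -8.5" --pt "0 -42.8 -9" --pt "0 -42.8 -9.3" --turn '[0,0,0,0,0,0,0,0,0,0,0,0]' --grip '[1,1,1,1,1,1,1,1,1,1,1,1]'

```text
time_s: 2.82
position: [0.4214, -0.1695, 0.1532]
tcp_rot: [[-1.0, 0.03, 0.002], [0.03, 1.0, -0.001], [-0.002, -0.001, -1.0]]
force: [-0.5, 0.1, 1.3]
opening: 0.004
grasp_force: 0.0
```

Call:
jog_arm --pt "0 0 -0.4" --pt "0 0 -0.8" --pt "0 0 -1.2" --pt "0 0 -1.6" --pt "0 0 -2.0" --pt "0 0 -2.4" --pt "0 0 -2.8" --pt "0 0 -2.8" --turn '[0,0,0,0,0,0,0,0]' --grip '[1,1,1,1,1,1,1,1]'

```text
time_s: 3.82
position: [0.4201, -0.1695, 0.124]
tcp_rot: [[-1.0, 0.031, -0.001], [0.031, 1.0, 0.001], [0.001, 0.0, -1.0]]
force: [0.2, 0.5, 0.3]
opening: 0.005
grasp_force: 0.0
```

Run:
```python
from fit import *
v=np.load('v.npy'); w=snap('wrist','w2'); s2=snap('scene','s2')
M=[-.112,.155,.036]
for q in (v[3],.2,.24,.28,.32): print(q,proj(w,tab(M,v,q))[0].round(1),(6*(proj(s2,tab(M,v,q))-[195,165])+2.5)[0].round(0))
for q in (.15,.2,.25): print(q,(6*(proj(s2,tab(C,v,q))-[195,165])+2.5).round(0).tolist())
cv2.imwrite('pics/s2c.png',cv2.resize(s2['color'][165:265,195:300],None,fx=6,fy=6,interpolation=cv2.INTER_CUBIC))
```

```text
-0.07800091046276689 [682.5 135.3] [ 51. 156.]
0.2 [745.6 146.9] [ 62. 108.]
0.24 [754.  148.8] [ 65. 102.]
0.28 [762.  150.9] [69. 97.]
0.32 [769.7 153. ] [73. 91.]
0.15 [[225.0, 20.0], [614.0, 245.0], [512.0, 367.0], [114.0, 127.0]]
0.2 [[230.0, 14.0], [615.0, 254.0], [513.0, 376.0], [118.0, 121.0]]
0.25 [[234.0, 8.0], [615.0, 263.0], [514.0, 385.0], [122.0, 116.0]]
```

View pics/s2c.png

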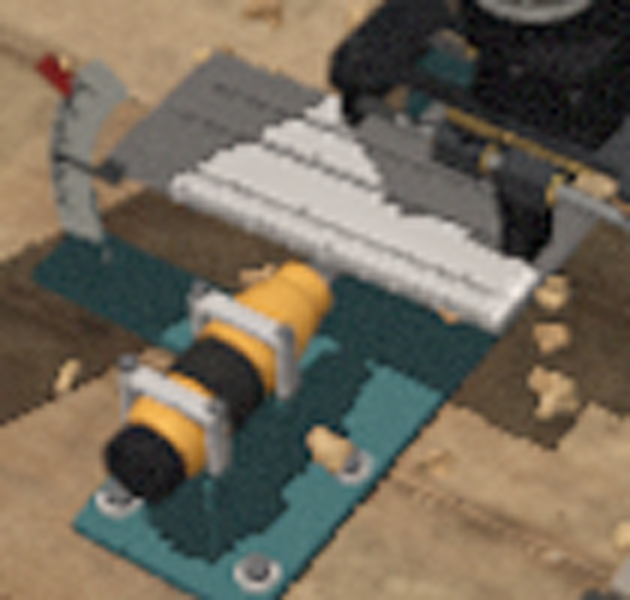

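The table has not moved: its right front corner is still at (500,328) and the pointer at (55,160). The fingertip shows at about (525,260). I'll check the geometry.

Run:
```python
from fit import *
v=np.load('v.npy'); s2=load('s2'); st=read_state(); p=np.array(st['position'])
print(p,st['force'],st['tau'])
cr=lambda P:(6*(proj(s2,P)-[195,165])+2.5).round(0).tolist()
print('tcp',cr(p),'50up',cr(p+[0,0,.05]))
print('corners',tab(C,v,v[3]).round(3).tolist(),cr(tab(C,v,v[3])))
for n in('w2',):
    cv2.imwrite('pics/w2b.png',load(n)['color'])
t2=snap('top','t2'); print('top tcp',((proj(t2,p)-[185,155])*4.8+1.9).round())
b=t2['color'][155:280,185:305]; 
cv2.imwrite('pics/mix.png',np.hstack([cv2.resize(b,None,fx=3.2,fy=3.2,interpolation=cv2.INTER_CUBIC),cv2.resize(load('w2')['color'],(416,400))[:400]]))
```

```text
[ 0.42038416 -0.16963333  0.1243273 ] [-0.71687185  0.16396781  0.77880047] [-6.87934138e-03 -3.21975696e+01 -1.10967261e+01 -5.29461319e-02
  4.67221637e-02  1.55645789e-04]
tcp [[524.0, 284.0]] 50up [[526.0, 216.0]]
corners [[0.478, 0.062, 0.132], [0.469, -0.187, 0.152], [0.37, -0.183, 0.152], [0.378, 0.066, 0.132]] [[213.0, 50.0], [602.0, 200.0], [498.0, 322.0], [102.0, 157.0]]
top tcp [[501. 267.]]
```

View pics/mix.png

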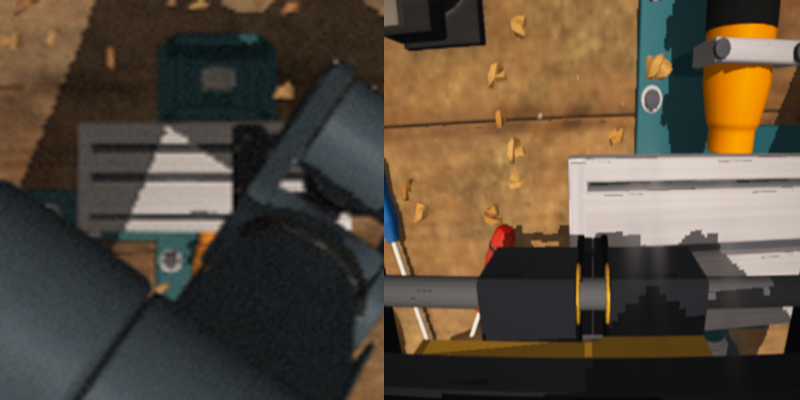

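In the wrist half, the fingertip at mix (590,240) lies over the table near its right edge (x=570). The front right corner is at mix (570,157).

Run:
```python
from fit import *
v=np.load('v.npy'); w=load('w2'); s2=load('s2'); p=np.array(read_state()['position'])
print('corner seen',(186*512/416,157*.96))
for q in (-.2,-.078,.0,.1,.2): print(q,proj(w,tab(C[2],v,q)).round(0))
print('tip seen',(206*512/416,240*.96)); 
for dz in (0,.01,.02,.03): print(dz,proj(w,p+[0,0,dz]).round(0))
g=lambda c:cv2.cvtColor(c['color'],cv2.COLOR_BGR2GRAY).astype(np.float32)
for sl in (np.s_[172:200,200:222],np.s_[200:225,262:285],np.s_[225:262,205:250]): print(cv2.phaseCorrelate(g(s)[sl].copy(),g(s2)[sl].copy()))
cv2.imwrite('pics/z.png',np.hstack([cv2.resize(s2['color'][165:230,250:305],None,fx=7,fy=7,interpolation=cv2.INTER_CUBIC),cv2.resize(w['color'][180:245,225:280],None,fx=7,fy=7,interpolation=cv2.INTER_CUBIC)]))
```

```text
corner seen (228.92307692307693, 150.72)
-0.2 [[234. 155.]]
-0.078 [[221. 150.]]
0.0 [[215. 147.]]
0.1 [[211. 143.]]
0.2 [[210. 140.]]
tip seen (253.53846153846155, 230.39999999999998)
0 [[253. 227.]]
0.01 [[253. 234.]]
0.02 [[253. 241.]]
0.03 [[253. 249.]]
((-0.4222325381400154, -0.34823346642487074), 0.407910402947002)
((-0.403775858550798, 1.2844857118432103), 0.7140391222635905)
((0.41744867992382595, -0.20274400097905954), 1.0032892547713386)
```

View pics/z.png

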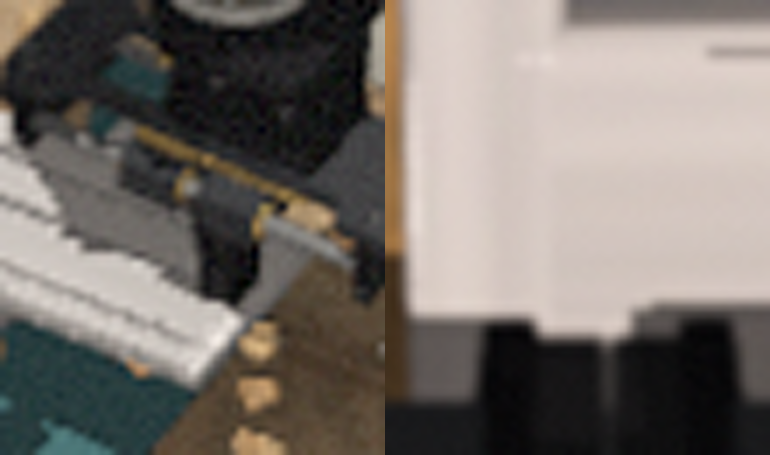

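Call:
jog_arm --pt "0 0 -0.2" --pt "0 0 -0.4" --pt "0 0 -0.6" --turn '[0,0,0]' --grip '[1,1,1]'

```text
time_s: 4.35
position: [0.4207, -0.1715, 0.1192]
tcp_rot: [[-1.0, 0.029, 0.001], [0.029, 1.0, -0.004], [-0.001, -0.004, -1.0]]
force: [-2.6, -4.2, 7.7]
opening: 0.005
grasp_force: 3.7
```

Run:
```python
from fit import *
st=read_state(); print(st['position'],st['force'],st['tau'])
s3=snap('scene','s3'); w3=snap('wrist','w3')
for a,b in ((load('s0'),s3),(load('s2'),s3)):
    d=np.abs(a['color'].astype(int)-b['color']).max(2); 
    r=d[172:215,196:225]; print((r>40).sum(),np.argwhere(r>40).mean(0) if (r>40).any() else '')
c=w3['color'][:,:,:]; print(cv2.phaseCorrelate(cv2.cvtColor(load('w2')['color'][120:180,215:300],6).astype(np.float32),cv2.cvtColor(c[120:180,215:300],6).astype(np.float32)))
```

```text
[ 0.42069467 -0.17152015  0.11924599] [-2.61358069 -4.19857747  7.74419299] [ 2.75314584e+00 -2.92739099e+01 -9.49550360e+00  1.24762628e+00
  2.85850995e-02 -1.84592139e-02]
343 [25.97667638 17.2303207 ]
9 [21.77777778 15.77777778]
((0.3272088090750813, -0.28968591943670674), 0.5935384704448559)
```

Run:
```python
from fit import *
s3=load('s3');w3=load('w3');R=lambda im:cv2.resize(im,(400,300),interpolation=cv2.INTER_CUBIC)
cv2.imwrite('pics/cmp.png',np.vstack([np.hstack([R(s['color'][167:242,200:300]),R(s3['color'][167:242,200:300])]),np.hstack([R(w3['color'][110:290,150:390]),R(load('t0')['color'][180:240,200:280])])]))
```

```text
(no output)
```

View pics/cmp.png

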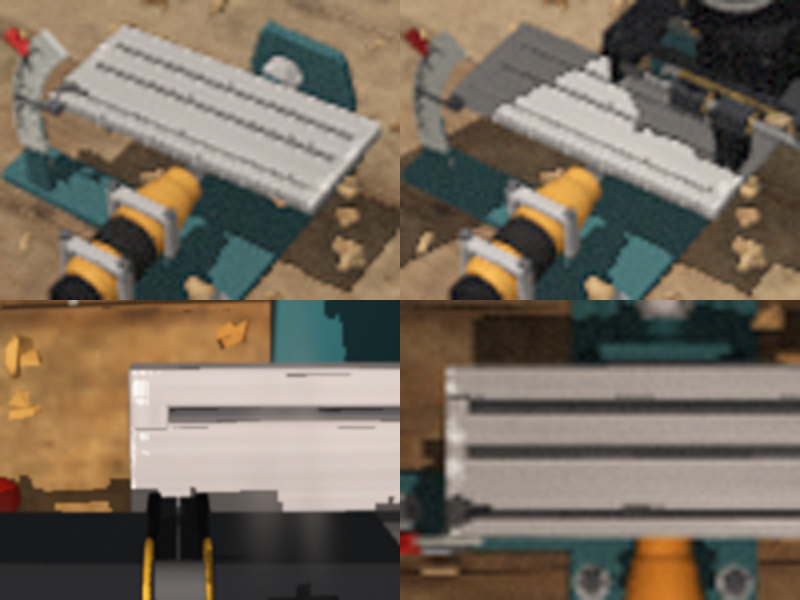

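The right front corner moved from (310,210) to (317,218), so the table is now turning. The closed fingers end about 25 mm short of the TCP. I'll keep pressing.

Call:
jog_arm --pt "0 0 -0.3" --pt "0 0 -0.6" --pt "0 0 -0.9" --pt "0 0 -1.2" --pt "0 0 -1.5" --pt "0 0 -1.8" --pt "0 0 -2.1" --pt "0 0 -2.1" --turn '[0,0,0,0,0,0,0,0]' --grip '[1,1,1,1,1,1,1,1]'

```text
time_s: 5.45
position: [0.4227, -0.1732, 0.0986]
tcp_rot: [[-1.0, 0.03, 0.005], [0.03, 1.0, -0.007], [-0.005, -0.007, -1.0]]
force: [0.4, -5.3, 5.5]
opening: 0.005
grasp_force: 3.2
```

```bash
cat > q.py <<'E'
from fit import *
# estimate tilt from left end: track corners / pointer by optical flow from s0 (unshaded differences!) -> use lower end edges instead
def est(name,v):
    c=load(name); g=cv2.cvtColor(c['color'],cv2.COLOR_BGR2GRAY)
    gm=cv2.GaussianBlur(cv2.magnitude(cv2.Sobel(g,5,1,0),cv2.Sobel(g,5,0,1)),(0,0),.8)
    gm=np.minimum(gm,150)
    E=[(C[0],C[3]),(C[0],C[0]*.3+C[1]*.7),(C[3],C[2]),([-.112,.155,.036],[-.104,.125,.036])]
    def sc(q,e):
        P=np.linspace(e[0],e[1],60); u=proj(c,tab(P,v,q)).astype(np.float32)
        return cv2.remap(gm,u[:,:1].copy(),u[:,1:].copy(),1).mean()
    qs=np.arange(-.34,.345,.01)
    S=np.array([[sc(q,e) for e in E] for q in qs])
    for k in range(4): 
        o=np.argsort(-S[:,k])[:4]; print(name,'edge',k,[(round(qs[i],2),int(S[i,k])) for i in o])
    tot=S.sum(1); o=np.argsort(-tot)[:4]; print('all',[(round(qs[i],2),int(tot[i])) for i in o])
E
python3 - <<'E'
from q import *
v=np.load('v.npy'); st=read_state(); print(st['time_s'],st['position'],st['force']); snap('scene','s4'); snap('wrist','w4')
for n in ('s0','s3','s4'): est(n,v)
E
```

```text
5.45 [ 0.42267941 -0.17321888  0.09855778] [ 0.43207704 -5.34588021  5.54432988]
s0 edge 0 [(np.float64(-0.09), 134), (np.float64(-0.1), 134), (np.float64(-0.08), 134), (np.float64(-0.11), 133)]
s0 edge 1 [(np.float64(-0.06), 128), (np.float64(-0.05), 128), (np.float64(-0.07), 127), (np.float64(-0.04), 127)]
s0 edge 2 [(np.float64(-0.06), 149), (np.float64(-0.07), 149), (np.float64(-0.05), 149), (np.float64(-0.04), 148)]
s0 edge 3 [(np.float64(-0.07), 144), (np.float64(-0.06), 144), (np.float64(-0.08), 143), (np.float64(-0.05), 141)]
all [(np.float64(-0.07), 554), (np.float64(-0.06), 552), (np.float64(-0.08), 552), (np.float64(-0.09), 546)]
s3 edge 0 [(np.float64(-0.03), 105), (np.float64(-0.02), 104), (np.float64(-0.04), 104), (np.float64(-0.01), 103)]
s3 edge 1 [(np.float64(-0.03), 132), (np.float64(-0.04), 131), (np.float64(-0.02), 131), (np.float64(-0.05), 130)]
s3 edge 2 [(np.float64(-0.07), 142), (np.float64(-0.08), 142), (np.float64(-0.09), 141), (np.float64(-0.06), 141)]
s3 edge 3 [(np.float64(-0.05), 145), (np.float64(-0.06), 144), (np.float64(-0.07), 144), (np.float64(-0.04), 144)]
all [(np.float64(-0.04), 520), (np.float64(-0.05), 519), (np.float64(-0.03), 518), (np.float64(-0.06), 515)]
s4 edge 0 [(np.float64(0.14), 116), (np.float64(0.15), 116), (np.float64(0.13), 116), (np.float64(0.16), 116)]
s4 edge 1 [(np.float64(0.16), 126), (np.float64(0.17), 126), (np.float64(0.15), 125), (np.float64(0.18), 125)]
s4 edge 2 [(np.float64(0.12), 141), (np.float64(0.13), 141), (np.float64(0.14), 141), (np.float64(0.11), 141)]
s4 edge 3 [(np.float64(0.13), 144), (np.float64(0.14), 144), (np.float64(0.12), 144), (np.float64(0.15), 144)]
all [(np.float64(0.15), 527), (np.float64(0.14), 526), (np.float64(0.16), 526), (np.float64(0.17), 524)]
```

Call:
jog_arm --pt "0 0 -0.3" --pt "0 0 -0.6" --pt "0 0 -0.9" --pt "0 0 -1.2" --pt "0 0 -1.2" --pt "0 0 1" --pt "0 0 6" --pt "0 6 12" --pt "0 12 15" --pt "0 18 15" --turn '[0,0,0,0,0,0,0,0,0,0]' --grip '[1,1,1,1,1,1,1,1,1,1]'

```text
time_s: 6.8
position: [0.422, -0.0096, 0.2463]
tcp_rot: [[-0.999, 0.033, 0.006], [0.033, 0.999, -0.002], [-0.006, -0.001, -1.0]]
force: [0.6, 0.4, -0.4]
opening: 0.004
grasp_force: 0.0
```

Run:
```python
from q import *
v=np.load('v.npy'); st=read_state(); print(st['time_s'],st['position'],st['force']); snap('scene','s5'); est('s5',v)
```

```text
6.8 [ 0.42197964 -0.00960971  0.24631365] [ 0.61342696  0.44460767 -0.3514124 ]
s5 edge 0 [(np.float64(0.24), 122), (np.float64(0.25), 122), (np.float64(0.26), 122), (np.float64(0.23), 122)]
s5 edge 1 [(np.float64(0.3), 132), (np.float64(0.31), 132), (np.float64(0.29), 131), (np.float64(0.32), 131)]
s5 edge 2 [(np.float64(0.24), 133), (np.float64(0.25), 133), (np.float64(0.23), 133), (np.float64(0.26), 132)]
s5 edge 3 [(np.float64(0.3), 143), (np.float64(0.29), 143), (np.float64(0.31), 142), (np.float64(0.28), 142)]
all [(np.float64(0.29), 525), (np.float64(0.28), 525), (np.float64(0.3), 524), (np.float64(0.27), 522)]
```

Call:
jog_arm --pt "0 6 0" --pt "0 12 0" --pt "0 18 0" --pt "0 25 0" --pt "0 25 0" --pt "0 25 0" --turn '[0,0,0,0,0,0]' --grip '[1,1,1,1,1,1]'

```text
time_s: 7.6
position: [0.4199, 0.2396, 0.2435]
tcp_rot: [[-1.0, 0.029, -0.001], [0.029, 1.0, -0.001], [0.001, -0.001, -1.0]]
force: [0.7, 0.3, 0.5]
opening: 0.007
grasp_force: 0.0
```

Run:
```python
from q import *
v=np.load('v.npy'); w=snap('wrist','w5'); s6=snap('scene','s6'); est('s6',v)
R=lambda im:cv2.resize(im,(400,300),interpolation=cv2.INTER_CUBIC)
W=lambda c:R(c['color'][105:165,5:85]); S=lambda c:R(c['color'][170:200,195:235])
cv2.imwrite('pics/fin.png',np.vstack([np.hstack([W(load('w1')),W(w)]),np.hstack([S(s),S(s6)])]))
M=[-.112,.155,.036]
for q in (.2,.24,.28,.32): u=proj(w,tab(M,v,q))[0]; a=proj(s6,tab(M,v,q))[0]; print(q,(u-[5,105])*5,(a-[195,170])*10)
```

```text
s6 edge 0 [(np.float64(0.31), 149), (np.float64(0.3), 149), (np.float64(0.29), 149), (np.float64(0.32), 149)]
s6 edge 1 [(np.float64(0.31), 132), (np.float64(0.32), 132), (np.float64(0.3), 132), (np.float64(0.33), 131)]
s6 edge 2 [(np.float64(0.3), 148), (np.float64(0.29), 148), (np.float64(0.31), 148), (np.float64(0.28), 148)]
s6 edge 3 [(np.float64(0.34), 146), (np.float64(0.33), 146), (np.float64(0.32), 144), (np.float64(0.31), 143)]
all [(np.float64(0.32), 574), (np.float64(0.33), 574), (np.float64(0.31), 574), (np.float64(0.34), 572)]
0.2 [252.06309607 152.32750845] [ 99.36781105 126.46695709]
0.24 [214.46854356 157.02608166] [104.52552533 116.60718918]
0.28 [174.47300181 161.84385013] [110.32203687 107.21584187]
0.32 [132.08100498 166.77457234] [116.75462949  98.31264599]
```

View pics/fin.png

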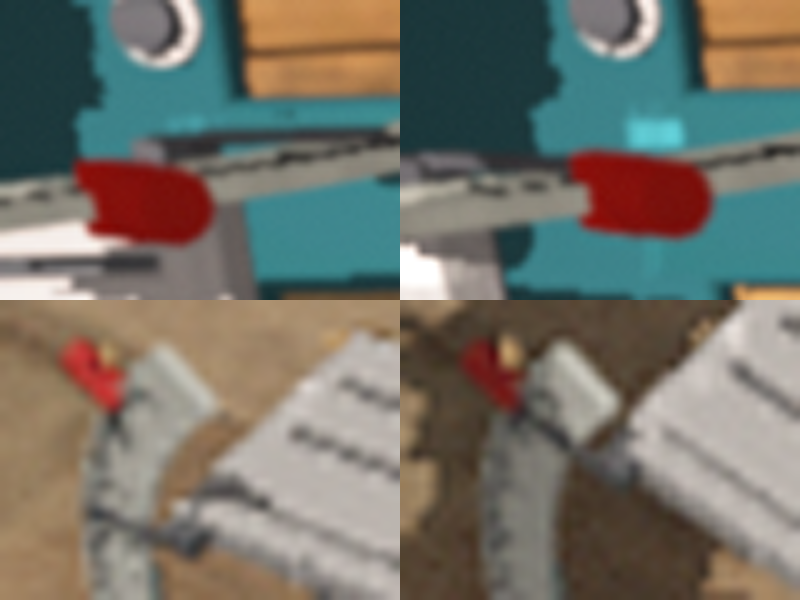

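Bottom right: the pointer tip at (520,408) meets the red tip at (518,408). Top right: the pointer runs into the marker's tip corner at (572,155). I'll refine both angles numerically, using all the images together.

Run:
```python
from q import *
from scipy.optimize import minimize
v0=np.load('v.npy'); snap('top','t6')
def gm(c):
    g=cv2.cvtColor(c['color'],cv2.COLOR_BGR2GRAY); return np.minimum(cv2.GaussianBlur(cv2.magnitude(cv2.Sobel(g,5,1,0),cv2.Sobel(g,5,0,1)),(0,0),1.0),200)
I={n:(load(n),gm(load(n))) for n in('s0','t0','s6','t6','w5')}
ed=lambda a,b:np.linspace(C[a],C[b],60)
EE={'s0':[ed(0,3),ed(0,1),ed(3,2),ed(1,2)],'t0':[ed(0,3),ed(0,1),ed(3,2),ed(1,2)],'s6':[ed(0,3),np.linspace(C[0],C[1],60),ed(3,2),ed(1,2)],'t6':[ed(0,1),ed(1,2)],'w5':[ed(0,3)]}
def samp(n,P,sh=0):
    c,g=I[n]; u=(proj(c,P)+sh).astype(np.float32); return cv2.remap(g,u[:,:1].copy(),u[:,1:].copy(),1).mean()
def run(names):
    def f(p):
        return -sum(samp(n,tab(e,p[:3]/[1,1,1],p[3] if n in('s0','t0') else p[4])) for n in names for e in EE[n])
    r=minimize(f,[*v0[:3],-.078,.29],method='Nelder-Mead',options=dict(initial_simplex=np.array([[*v0[:3],-.078,.29]]+[list(np.array([*v0[:3],-.078,.29])+d) for d in np.diag([.004,.004,.01,.03,.03])]),xatol=1e-5,fatol=1e-3,maxiter=1500)); return r
for names in (['s0','s6'],['s0','t0','s6'],['s0','t0','s6','t6']):
    r=run(names); p=r.x; print(names,p.round(4),r.fun.round(0))
v=p[:3]; print('w5 edge only q:',max((samp('w5',tab(ed(0,3),v,q)),q) for q in np.arange(.2,.36,.005)))
# red mask extents, subpixel redness, per image
M=np.array([-.112,.155,.036])
for n in('s0','s6','w1','w5'):
    c=load(n); im=c['color'].astype(int); red=(im[...,2]>1.8*im[...,1])&(im[...,2]>1.8*im[...,0])&(im[...,2]>50)
    u0=proj(c,tab(M*[1,1.06,1.06],v,.27))[0]; ys,xs=np.nonzero(red); k=np.hypot(xs-u0[0],ys-u0[1])<(9 if n[0]=='s' else 22); pts=np.c_[xs[k],ys[k]]
    best=[]
    cen=pts.mean(0)
    # radial centreline fit: marker centroid lies on the ray from the pivot
    for x in(-.112,-.108,-.104):
        r=minimize(lambda a:((proj(c,tab(np.array([x,.155*a[1],.036*a[1]]),v,a[0]))[0]-cen)**2).sum(),[.27,1.06],method='Nelder-Mead'); best.append((x,*r.x.round(3)))
    print(n,len(pts),cen.round(1),best)
```

```text
['s0', 's6'] [ 0.4776 -0.0668 -0.0428 -0.0866  0.2758] -1404.0
['s0', 't0', 's6'] [ 0.4774 -0.0652 -0.0297 -0.0793  0.2903] -2164.0
['s0', 't0', 's6', 't6'] [ 0.4774 -0.0642 -0.0319 -0.0755  0.2981] -2499.0
w5 edge only q: (np.float32(189.25992), np.float64(0.2))
s0 25 [203.8 176.9] [(-0.112, np.float64(0.33), np.float64(1.074)), (-0.108, np.float64(0.294), np.float64(1.078)), (-0.104, np.float64(0.257), np.float64(1.083))]
s6 25 [203.6 177. ] [(-0.112, np.float64(0.326), np.float64(1.075)), (-0.108, np.float64(0.289), np.float64(1.079)), (-0.104, np.float64(0.252), np.float64(1.085))]
w1 370 [ 33.7 144.9] [(-0.112, np.float64(0.355), np.float64(1.288)), (-0.108, np.float64(0.279), np.float64(1.092)), (-0.104, np.float64(0.171), np.float64(0.905))]
w5 370 [ 52.9 143.4] [(-0.112, np.float64(0.358), np.float64(1.272)), (-0.108, np.float64(0.279), np.float64(1.089)), (-0.104, np.float64(0.168), np.float64(0.915))]
```

Call:
jog_arm --pt "5 -4 1" --pt "10.1 -9 1" --pt "10.1 -15 1" --pt "10.1 -21 1" --pt "10.1 -27 1" --pt "10.1 -30.4 1" --pt "10.1 -30.4 -1" --pt "10.1 -30.4 -3" --pt "10.1 -30.4 -3" --pt "10.1 -30.4 -3" --turn '[0,0,0,0,0,0,0,0,0,0]' --grip '[0,0,0,0,0,0,0,0,0,0]'

```text
time_s: 9.0
position: [0.5215, -0.0652, 0.2146]
tcp_rot: [[-0.999, 0.032, 0.001], [0.032, 0.999, -0.0], [-0.001, -0.0, -1.0]]
force: [-0.0, -0.8, 0.8]
opening: 0.977
grasp_force: 0.0
```

Run:
```python
from q import *
print({k:np.round(x,3).tolist() for k,x in read_state().items() if k in('position','force','opening','tcp_rot')})
v=np.array([.4774,-.0645,-.032]); p=np.array(read_state()['position']); c,n=np.cos(v[2]),np.sin(v[2]); d=p[:2]-v[:2]; print('in fixture',c*d[0]+n*d[1],-n*d[0]+c*d[1])
# bright bolt head in the wrist picture: compare with prediction
w=snap('wrist','w7'); 
H=fix(np.array([[.041,0,.115],[.033,.015,.1],[.049,.015,.1],[.049,-.015,.1],[.07,.038,.116],[.07,-.038,.116]]),v); print(proj(w,H).round(0).tolist())
g=cv2.cvtColor(w['color'],cv2.COLOR_BGR2HSV); u=proj(w,H)[0].astype(int)
m=(g[...,1]<70)&(g[...,2]>90); m[:u[1]-35]=0;m[u[1]+45:]=0;m[:,:u[0]-60]=0;m[:,u[0]+60:]=0
k,l,stt,ce=cv2.connectedComponentsWithStats(m.astype(np.uint8)); print([(stt[i].tolist(),ce[i].round().tolist()) for i in range(1,k) if stt[i,4]>40])
```

```text
{'position': [0.521, -0.065, 0.215], 'tcp_rot': [[-0.999, 0.032, 0.001], [0.032, 0.999, -0.0], [-0.001, -0.0, -1.0]], 'force': [-0.032, -0.835, 0.804], 'opening': 0.977}
in fixture 0.044095833631374565 0.0006717703663898078
[[254.0, 180.0], [271.0, 167.0], [270.0, 184.0], [238.0, 184.0], [297.0, 211.0], [212.0, 211.0]]
[([237, 163, 36, 27, 807], [255.0, 177.0])]
```

Call:
jog_arm --pt "0 0 -3" --pt "0 0 -6" --pt "0 0 -8" --pt "0 0 -9.5" --pt "0 0 -11" --pt "0 0 -12" --pt "0 0 -13" --pt "0 0 -14" --pt "0 0 -14" --turn '[0,0,0,0,0,0,0,0,0]' --grip '[0,0,0,0,0,0,0,0,0]'

```text
time_s: 10.18
position: [0.5208, -0.0641, 0.0732]
tcp_rot: [[-1.0, 0.031, -0.002], [0.031, 1.0, 0.001], [0.002, 0.0, -1.0]]
force: [0.1, 0.0, -0.6]
opening: 0.999
grasp_force: 0.0
```

Call:
jog_arm --pt "0 0 0" --pt "0 0 0" --pt "0 0 0" --pt "0 0 0" --pt "0 0 0" --pt "0 0 0" --pt "0 0 0" --pt "0 0 0" --pt "0 0 0" --pt "0 0 0" --pt "0 0 0" --pt "0 0 0" --turn '[0,0,0,0,0,0,0,0,0,0,0,0]' --grip '[1,1,1,1,1,1,1,1,1,1,1,1]'

```text
time_s: 11.68
position: [0.5214, -0.0659, 0.0741]
tcp_rot: [[-1.0, 0.03, -0.0], [0.03, 1.0, -0.003], [-0.0, -0.003, -1.0]]
force: [-0.7, -5.7, 0.4]
opening: 0.337
grasp_force: 30.0
```

Call:
jog_arm --pt "0 -0.1 0" --pt "0 -0.1 0" --pt "0 -0.1 0" --pt "0 -0.1 0" --pt "0 -0.1 0" --pt "0 -0.1 0" --pt "0 -0.1 0" --pt "0 -0.1 0" --pt "0 -0.1 0" --pt "0 -0.1 0" --pt "0 -0.1 0" --pt "0 -0.1 0" --turn '[0,0,0,0,0,0,0,0,0,0,0,0]' --grip '[1,1,1,1,1,1,1,1,1,1,1,1]'

```text
time_s: 13.18
position: [0.5213, -0.0659, 0.074]
tcp_rot: [[-1.0, 0.03, -0.0], [0.03, 1.0, -0.001], [0.0, -0.001, -1.0]]
force: [-0.9, -5.5, 1.2]
opening: 0.339
grasp_force: 30.0
```

Call:
jog_arm --pt "0 0 0" --pt "0 0 0" --pt "0 0 0" --pt "0 0 0" --pt "0 0 0" --pt "0 0 0" --pt "0 0 0" --pt "0 0 0" --pt "0 0 0" --pt "0 0 0" --pt "0 0 0" --pt "0 0 0" --turn '[0,0,0,0,0,0,0,0,0,0,0,0]' --grip '[1,1,1,1,1,1,1,1,1,1,1,1]'

```text
time_s: 14.68
position: [0.5213, -0.0659, 0.074]
tcp_rot: [[-1.0, 0.03, -0.0], [0.03, 1.0, -0.001], [0.0, -0.001, -1.0]]
force: [-1.7, -4.8, 1.2]
opening: 0.339
grasp_force: 30.0
```

Call:
jog_arm --pt "0 0 0" --pt "0 0 0" --pt "0 0 0" --pt "0 0 0" --pt "0 0 0" --pt "0 0 0" --pt "0 0 0" --pt "0 0 0" --pt "0 0 0" --pt "0 0 0" --pt "0 0 0" --pt "0 0 0" --turn '[0,0,0,0,0,0,0,0,0,0,0,0]' --grip '[1,1,1,1,1,1,1,1,1,1,1,1]'

```text
time_s: 16.18
position: [0.5214, -0.0659, 0.074]
tcp_rot: [[-1.0, 0.031, -0.0], [0.031, 1.0, -0.001], [0.0, -0.001, -1.0]]
force: [-0.6, -4.4, 1.6]
opening: 0.338
grasp_force: 30.2
```

Call:
jog_arm --pt "0 0 0" --pt "0 0 0" --pt "0 0 0" --pt "0 0 0" --pt "0 0 0" --pt "0 0 0" --pt "0 0 0" --pt "0 0 0" --pt "0 0 0" --pt "0 0 0" --pt "0 0 0" --pt "0 0 0" --turn '[0,0,0,0,0,0,0,0,0,0,0,0]' --grip '[1,1,1,1,1,1,1,1,1,1,1,1]'

```text
time_s: 17.68
position: [0.5214, -0.0658, 0.074]
tcp_rot: [[-1.0, 0.031, -0.0], [0.031, 1.0, -0.001], [0.0, -0.001, -1.0]]
force: [-0.9, -5.8, 0.5]
opening: 0.341
grasp_force: 30.2
```

Call:
jog_arm --pt "0 0 0" --pt "0 0 0" --pt "0 0 0" --pt "0 0 0" --pt "0 0 0" --pt "0 0 0" --pt "0 0 0" --pt "0 0 0" --pt "0 0 0" --pt "0 0 0" --pt "0 0 0" --pt "0 0 0" --turn '[0,0,0,0,0,0,0,0,0,0,0,0]' --grip '[1,1,1,1,1,1,1,1,1,1,1,1]'

```text
time_s: 19.18
position: [0.5214, -0.0659, 0.0741]
tcp_rot: [[-1.0, 0.031, 0.0], [0.031, 1.0, -0.001], [-0.0, -0.001, -1.0]]
force: [-1.2, -4.9, 0.2]
opening: 0.339
grasp_force: 30.2
```

Run:
```python
from q import *
v=np.load('v.npy'); snap('scene','s8'); est('s8',v)
for i in range(3):
    st=read_state(); print(st['time_s'],st['force'].round(1) if hasattr(st['force'],'round') else st['force'],np.round(st['moment'],2),st['opening'],st['grasp_force']); capture('wrist')
d=np.abs(load('s6')['color'].astype(int)-load('s8')['color']).max(2)[195:250,205:250]; print('runner area diff',(d>40).sum())
```

```text
s8 edge 0 [(np.float64(0.31), 137), (np.float64(0.3), 137), (np.float64(0.29), 137), (np.float64(0.32), 137)]
s8 edge 1 [(np.float64(0.29), 149), (np.float64(0.3), 149), (np.float64(0.31), 149), (np.float64(0.28), 149)]
s8 edge 2 [(np.float64(0.3), 149), (np.float64(0.29), 149), (np.float64(0.31), 149), (np.float64(0.28), 149)]
s8 edge 3 [(np.float64(0.28), 144), (np.float64(0.29), 144), (np.float64(0.27), 144), (np.float64(0.3), 144)]
all [(np.float64(0.29), 581), (np.float64(0.3), 581), (np.float64(0.28), 581), (np.float64(0.31), 579)]
19.225 [-1.4 -5.4  0.6] [-0.74  0.27  0.01] 0.3356808061102664 30.151529483991908
19.275 [-1.3 -5.8  0.3] [-0.8   0.27 -0.04] 0.3396951827030853 30.151472264842596
19.325 [-1.5 -5.1  1.2] [-0.69  0.26 -0.03] 0.34543959757090614 30.151528074784437
runner area diff 142
```

```bash
python3 -c "
from rig import *
print(hand_in())"
```

```text
the job is handed in; nothing more can be done
None
```

I handed the job in with the table at about 0.29 rad (marker estimated at 0.28–0.29) and the bolt head still gripped at 30 N. It had been held for about 8 s by then, but I inferred that the nut was home from that hold time and the steady grip readings, and the hand-in returned no verdict.

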